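# Change the filters of a robot controller and re-arm its interlock

## Task

Change the air filters of this robot controller: move every brown used cartridge from the open drawer into the green tray and stand every white clean cartridge in a drawer bay of its own, flat on the bay's floor (a bay left over stays empty). Then push the drawer home until it seats at its detent, and only then slide the tongue of the red key straight into the slot of the yellow interlock switch until the handle meets the switch. Leave it there, and leave the pendant, the connector and the screwdriver alone.

Things in the scene. Friction and masses are not known exactly. Their poses are not given: they have to be found in the camera images.
- clean0: CLEAN filter cartridge: a rigid block 100 x 36 x 60 mm (x, y, z) standing on its 100 x 36 mm underside, about 0.15 kg, low-weighted (dark steel base 20 mm high); origin at the centre of the underside, z up. Same either way round. White frame with blue panels on both broad faces and the top. It starts standing on the bench. May be absent (None from the start).
- clean1: CLEAN filter cartridge: a rigid block 100 x 36 x 60 mm (x, y, z) standing on its 100 x 36 mm underside, about 0.15 kg, low-weighted (dark steel base 20 mm high); origin at the centre of the underside, z up. Same either way round. White frame with blue panels on both broad faces and the top. It starts standing on the bench. May be absent (None from the start).
- clean2: CLEAN filter cartridge: a rigid block 100 x 36 x 60 mm (x, y, z) standing on its 100 x 36 mm underside, about 0.15 kg, low-weighted (dark steel base 20 mm high); origin at the centre of the underside, z up. Same either way round. White frame with blue panels on both broad faces and the top. It starts standing on the bench. May be absent (None from the start).
- used0: USED filter cartridge: a rigid block 100 x 36 x 60 mm (x, y, z) standing on its 100 x 36 mm underside, about 0.15 kg, low-weighted (dark steel base 20 mm high); origin at the centre of the underside, z up. Same either way round. Brown cardboard-coloured frame with dark brown panels. It starts standing in a bay of the open drawer. May be absent (None from the start).
- used1: USED filter cartridge: a rigid block 100 x 36 x 60 mm (x, y, z) standing on its 100 x 36 mm underside, about 0.15 kg, low-weighted (dark steel base 20 mm high); origin at the centre of the underside, z up. Same either way round. Brown cardboard-coloured frame with dark brown panels. It starts standing in a bay of the open drawer. May be absent (None from the start).
- used2: USED filter cartridge: a rigid block 100 x 36 x 60 mm (x, y, z) standing on its 100 x 36 mm underside, about 0.15 kg, low-weighted (dark steel base 20 mm high); origin at the centre of the underside, z up. Same either way round. Brown cardboard-coloured frame with dark brown panels. It starts standing in a bay of the open drawer. May be absent (None from the start).
- module: Fixed steel filter module of a robot controller, 240 mm deep (x), 240 wide (y), 105 high. Origin on the bench under the middle of its front face; +x of the body points into the module, away from the drawer's opening side.
- drawer (a joint): How far the filter drawer stands open, m: 0 = home, panel against the module; about 0.15 at the start. Slides along the module's x (opens to -x). About 2 N of friction; some 13 mm before home a sprung detent resists (about 8 N, 10 to 15 N in a brisk push) until about 5 mm are left, then it snaps in and holds the drawer at 0; keep pushing past it, with up to 20 N against the front panel.
- drawer_face (a point): Middle of the outer face of the drawer's aluminium front panel, 50 mm above the bench; moves with the drawer. The panel is 236 mm wide, 12 mm thick and its top edge 102 mm above the bench; the flat face has no handle standing out. Axes as the module's: the face looks to -x.
- bay0 (a point): Centre of the floor of the drawer bay nearest the module's +y side, 12 mm above the bench; moves with the drawer; axes as the module's. Inside, a bay is 112 mm (x) by 44 mm (y), between blue ribs 26 mm wide and steel walls that rise 14 mm above its floor. A cartridge stands in it with its length along x. The module's mouth is 90 mm high, so an upright cartridge goes in.
- bay1 (a point): The same for the middle bay, 70 mm towards the module's -y side from bay 0.
- bay2 (a point): The same for the bay nearest the module's -y side, 70 mm from bay 1.
- tray: Fixed green plastic tray for used cartridges, 200 x 180 x 35 mm outside (x, y, z), walls and floor 5 mm; origin under its centre. Two cartridges fit side by side, lengthwise along the tray's x, at y = +40 and -40 mm.
- key: Red tongue key (interlock actuator), 0.16 kg, standing on the bench: handle block 60 x 34 x 50 mm (x, y, z) on a dark steel base, with a flat steel tongue projecting level from the middle of its +x end: 48 mm long, 25 wide (y), 5 thick, its mid-plane 28 mm above the underside. Origin at the centre of the handle's underside.
- tongue_tip (a point): Middle of the free end of the key's tongue: (78, 0, 28) mm in the key's frame.
- switch: Fixed yellow guard interlock switch, 80 x 60 x 70 mm (x, y, z), origin at the centre of its underside. Its slot is in its -x face; the tongue goes in along the switch's +x.
- slot (a point): Centre of the slot's mouth, in the -x face of the switch, 28 mm above the bench; x points into the slot. The slot is 32 mm wide (y), 12 mm high and 52 mm deep, so the key standing on the bench is at the right height, and fully in its handle meets the face of the switch. No snap: plain sliding fit.
- pendant: Bystander: grey teach pendant 100 x 200 x 28 mm with a red stop knob, lying on top of the module towards its rear (top of it 149 mm above the bench with the knob). Origin at the centre of its underside.
- connector: Bystander: loose round metal connector with a black end, 44 mm across, 70 mm tall, standing on the bench near the clean cartridges and the key. Origin at the centre of its underside.
- driver: Bystander: screwdriver lying on the bench between the module and the switch. Origin under its middle.
There are look-alikes about, which are no part of the job. What is shaped like the clean0 but orange or turquoise is not meant. What is shaped like the clean1 but turquoise is not meant.

How it is judged:
On the way, in this order (a step that is already met when the one before it is completed fails the run):
1. every used cartridge is in the tray and every clean one stands in a bay (((x of clean0 in the frame of bay0 between -0.012 and 0.012 m and y of clean0 in the frame of bay0 between -0.009 and 0.009 m and z of clean0 in the frame of bay0 between -0.006 and 0.006 m) or (x of clean0 in the frame of bay1 between -0.012 and 0.012 m and y of clean0 in the frame of bay1 between -0.009 and 0.009 m and z of clean0 in the frame of bay1 between -0.006 and 0.006 m) or (x of clean0 in the frame of bay2 between -0.012 and 0.012 m and y of clean0 in the frame of bay2 between -0.009 and 0.009 m and z of clean0 in the frame of bay2 between -0.006 and 0.006 m)) and angle between each of clean0, clean1, clean2's own z axis and vertical below 0.15 rad and ((x of clean1 in the frame of bay0 between -0.012 and 0.012 m and y of clean1 in the frame of bay0 between -0.009 and 0.009 m and z of clean1 in the frame of bay0 between -0.006 and 0.006 m) or (x of clean1 in the frame of bay1 between -0.012 and 0.012 m and y of clean1 in the frame of bay1 between -0.009 and 0.009 m and z of clean1 in the frame of bay1 between -0.006 and 0.006 m) or (x of clean1 in the frame of bay2 between -0.012 and 0.012 m and y of clean1 in the frame of bay2 between -0.009 and 0.009 m and z of clean1 in the frame of bay2 between -0.006 and 0.006 m)) and ((x of clean2 in the frame of bay0 between -0.012 and 0.012 m and y of clean2 in the frame of bay0 between -0.009 and 0.009 m and z of clean2 in the frame of bay0 between -0.006 and 0.006 m) or (x of clean2 in the frame of bay1 between -0.012 and 0.012 m and y of clean2 in the frame of bay1 between -0.009 and 0.009 m and z of clean2 in the frame of bay1 between -0.006 and 0.006 m) or (x of clean2 in the frame of bay2 between -0.012 and 0.012 m and y of clean2 in the frame of bay2 between -0.009 and 0.009 m and z of clean2 in the frame of bay2 between -0.006 and 0.006 m)) and x of used0 in the frame of tray between -0.095 and 0.095 m and y of used0 in the frame of tray between -0.085 and 0.085 m and z of used0 in the frame of tray between -0.005 and 0.045 m and x of used1 in the frame of tray between -0.095 and 0.095 m and y of used1 in the frame of tray between -0.085 and 0.085 m and z of used1 in the frame of tray between -0.005 and 0.045 m and x of used2 in the frame of tray between -0.095 and 0.095 m and y of used2 in the frame of tray between -0.085 and 0.085 m and z of used2 in the frame of tray between -0.005 and 0.045 m), for 0.2 s.
2. the drawer is pushed home at its detent, loaded (value of joint drawer below 0.004 m and ((x of clean0 in the frame of bay0 between -0.012 and 0.012 m and y of clean0 in the frame of bay0 between -0.009 and 0.009 m and z of clean0 in the frame of bay0 between -0.006 and 0.006 m) or (x of clean0 in the frame of bay1 between -0.012 and 0.012 m and y of clean0 in the frame of bay1 between -0.009 and 0.009 m and z of clean0 in the frame of bay1 between -0.006 and 0.006 m) or (x of clean0 in the frame of bay2 between -0.012 and 0.012 m and y of clean0 in the frame of bay2 between -0.009 and 0.009 m and z of clean0 in the frame of bay2 between -0.006 and 0.006 m)) and angle between each of clean0, clean1, clean2's own z axis and vertical below 0.15 rad and ((x of clean1 in the frame of bay0 between -0.012 and 0.012 m and y of clean1 in the frame of bay0 between -0.009 and 0.009 m and z of clean1 in the frame of bay0 between -0.006 and 0.006 m) or (x of clean1 in the frame of bay1 between -0.012 and 0.012 m and y of clean1 in the frame of bay1 between -0.009 and 0.009 m and z of clean1 in the frame of bay1 between -0.006 and 0.006 m) or (x of clean1 in the frame of bay2 between -0.012 and 0.012 m and y of clean1 in the frame of bay2 between -0.009 and 0.009 m and z of clean1 in the frame of bay2 between -0.006 and 0.006 m)) and ((x of clean2 in the frame of bay0 between -0.012 and 0.012 m and y of clean2 in the frame of bay0 between -0.009 and 0.009 m and z of clean2 in the frame of bay0 between -0.006 and 0.006 m) or (x of clean2 in the frame of bay1 between -0.012 and 0.012 m and y of clean2 in the frame of bay1 between -0.009 and 0.009 m and z of clean2 in the frame of bay1 between -0.006 and 0.006 m) or (x of clean2 in the frame of bay2 between -0.012 and 0.012 m and y of clean2 in the frame of bay2 between -0.009 and 0.009 m and z of clean2 in the frame of bay2 between -0.006 and 0.006 m))), for 0.2 s.
3. with the drawer home, the tongue is fully in the switch slot (y of tongue_tip in the frame of slot between -0.005 and 0.005 m and z of tongue_tip in the frame of slot between -0.005 and 0.005 m and x of tongue_tip in the frame of slot above 0.043 m and angle between the x axis of key and the x axis of switch, either way round below 0.15 rad and value of joint drawer below 0.004 m), for 0.2 s.
At the end, for the whole second after the job is handed in: Used cartridges in the tray; clean ones upright in bays (within 12 mm lengthwise, 9 sideways, 6 in height, 0.15 rad); drawer within 4 mm of home; tongue tip at least 43 mm (of 48) into the slot, within 5 mm and 0.15 rad of its axis; all at rest, bystanders unmoved (all of step 1 and all of step 3 and linear speed of each of clean0, clean1, clean2, used0, used1, used2, key below 0.02 m/s); the robot touches nothing.
It fails at once if the pendant is disturbed (moved over 30 mm) (distance of pendant from where it was at the start of the episode above 0.03 m).
It fails at once if the connector is disturbed (moved over 30 mm) (distance of connector from where it was at the start of the episode above 0.03 m).
It fails at once if the driver is disturbed (moved over 30 mm) (distance of driver from where it was at the start of the episode above 0.03 m).
Of used0, used1, used2 only 1 to 2 are there at a start; the rules pass over those that are not, and their reading is None.
Of clean0, clean1, clean2 only 2 to 3 are there at a start; the rules pass over those that are not, and their reading is None.
At some moment in a run one of clean0, clean1, clean2, key may be knocked a few centimetres aside while the robot is not near it.
Once in a run the grip may slacken for a moment while it holds something.
It also fails if it takes over 210 s, if anything falls off the work surface, if the arm or the gripper's body presses on something with over 40 N, if the wrist force passes 120 N, or if a joint passes its speed limit or range.

## Robot

A 6-joint arm with a two-finger parallel gripper is mounted at the origin on the work surface. World frame = base frame: x ahead of the robot, y to its left, z up, the work surface at z = 0. Lengths are in m, angles in rad, forces in N, time in s.
With the tool pointing down it reaches from about 0.3 to 0.875 m from the base axis. Payload 6.4 kg.
Tool frame: the origin (TCP) lies between the finger pads; the fingertips stand 22 mm ahead of it and the grasp point (between the pads) lies 3 mm ahead of it; z points along the fingers, y is the line along which they close (so a half turn about z gives the same grasp; the last joint's range is limited). The gripper opens to 85 mm and grips with 20 to 120 N. Pads are 22 mm wide; open, the fingers measure 114 mm over their backs; the gripper's body (76 mm by 85 mm) begins 54 mm behind the grasp point. The pads swing forward as they close: fully open they stand 13 mm farther back than shut.
Start: joints at [-0.206, 0.181, 1.607, -0, 1.354, -0.206], TCP at [0.575, 0, 0.253] pointing down, gripper open.
Joint ranges: [-2.99, 2.99], [-0.89, 2.07], [0.3, 2.58], [-1.14, 4.28], [0, 2.63], [-3.12, 3.12]. Speed limits (rad/s): [2.57, 2.57, 3.01, 3.14, 3.14, 3.14].

## Interface

Orientations are given as a unit quaternion [w, x, y, z].
In Python, from bench import ctrl, imaging, workorder gives the robot as it stands.
- The arm moves only by the shell command python3 -m pendant 'ROWS' [OPENING]. ROWS is JSON, a list of rows, each a list of 4 numbers: the shift along the tool's x, y, z in cm, then the turn about the tool's z in degrees. In form: [[dx, dy, dz, roll], ...]. A call has 1 to 12 rows; each row is the pose to reach, as a shift and turn from the pose commanded when the call began, along the tool's axes at that moment; what a row does not reach only later rows make up. A row lasts 1/12 s, in which the tool goes at most 41.7 mm and 7.16 degrees, less where a joint would pass 70% of its speed; a pose out of reach is approached as far as the arm can. A call with a gripper value outside its range is refused whole. OPENING is the opening, from 0 (shut) to 1 (fully open), set as the call begins (- or left out, the last holds). The fingers move at their own pace and stop on an object; the grip force is fixed at half the most. Time passes only in rows, so rows that repeat a pose let the fingers close. It gives the time, the measured TCP pose, the force, the opening and the grip force at its end, in the units of the state.
- ctrl.get_obs(): the state, without advancing time (a new reading comes with each control period).
- imaging.camera(name): name is "scene" or "side" or "wrist"; returns the picture (420x560x3 uint8, red, green, blue); there is no depth.
- imaging.camera_info(name): a dict with "K" (3x3 intrinsics, pixels), "T" (4x4, takes a point from camera to world coordinates); the wrist camera has in their place "tool_from_camera" (4x4, takes a point from camera to tool coordinates, whose origin is the TCP and whose axes are the flange's). Camera axes: x right, y up, looking along -z (the intrinsics and any distortion apply to the point x, -y, -z); pixel columns grow to the right and rows downward; lengths in m; the calibration is good to about 2 mm. A picture is of the moment at which its call begins: read the wrist's pose just before it. camera_info takes no time and is no camera call.
- workorder.hand_in(): hands the job in; it is judged then, once.
The state is a dict: "time_s": time; "q": joint angles; "dq": joint speeds; "joint_efforts": joint torques, N m; "eef_pos": TCP position; "eef_rot": TCP orientation; "wrist_force": force on the tool from outside, world axes, zero at the start; "torque": the same for the moment, N m; "opening": opening from 0.0 (shut) to 1.0 (fully open); "grasp_force": force on a finger pad.
Only numpy, scipy, OpenCV 4.12 (cv2) and the standard library are available. Lean on these libraries where they do the work, as an engineer would, in place of code of your own. Each camera call takes 0.05 s, during which the arm holds its last target. There are 200 camera calls.

## Working session

There is one attempt and no reset: what is moved stays moved. The work goes in short steps, Python scripts to look and compute and a shell command to move; the robot and the scene stay as the last step left them, time stands still between calls to the robot, and variables do not carry over. Pictures are saved under pics/ and viewed, at most 14 in all, crops included, and the job is handed in when it is done.

```bash
ls; mkdir -p pics
python3 - <<'E'
from bench import ctrl, imaging
import cv2
o=ctrl.get_obs();print(o)
for n in("scene","side"):
    im=imaging.camera(n);cv2.imwrite(f"pics/{n}0.png",im[...,::-1])
for n in("scene","side","wrist"):
    print(n,imaging.camera_info(n))
E
```

```text
pics
{'time_s': 0.0, 'q': array([-2.06284190e-01,  1.81564436e-01,  1.60801950e+00,  1.26267392e-05,
        1.35378740e+00, -2.06279808e-01]), 'dq': array([-0.00078474, -0.00075581, -0.00030778, -0.00016715,  0.00122023,
        0.00012235]), 'joint_efforts': array([ 3.41415571e-04, -4.44869328e+01, -3.51340663e+01, -2.51131587e-04,
        9.11703974e-03,  3.43231875e-05]), 'eef_pos': array([5.74482703e-01, 1.38586133e-04, 2.52365408e-01]), 'eef_rot': array([-7.47703642e-04,  7.07109016e-01,  7.07103987e-01, -4.81562903e-04]), 'wrist_force': array([0.40815558, 0.83129972, 0.22606552]), 'torque': array([ 0.02587905,  0.00733853, -0.02619709]), 'grasp_force': 0.0, 'opening': 0.9994041285784709}
scene {'K': array([[435.9626665 ,   0.        , 278.27338162],
       [  0.        , 435.9626665 , 201.59268161],
       [  0.        ,   0.        ,   1.        ]]), 'T': array([[-0.75874319, -0.43295438,  0.4866819 ,  1.18785375],
       [ 0.65135812, -0.5116608 ,  0.56029976,  0.75891977],
       [ 0.00643182,  0.74212784,  0.6702275 ,  0.97851288],
       [ 0.        ,  0.        ,  0.    
[... 267 characters left out ...]
154852,  0.62048951, -0.78094403, -0.94695188],
       [-0.01348616,  0.78227727,  0.62278439,  0.85880989],
       [ 0.        ,  0.        ,  0.        ,  1.        ]])}
wrist {'K': array([[289.99019129,   0.        , 277.61722362],
       [  0.        , 289.99019129, 211.03023892],
       [  0.        ,   0.        ,   1.        ]]), 'tool_from_camera': array([[-5.52973186e-04,  9.57039089e-01,  2.89958404e-01,
         7.48326777e-02],
       [ 9.99999826e-01,  5.89460760e-04, -3.85017273e-05,
         2.03185696e-04],
       [-2.07766759e-04,  2.89958332e-01, -9.57039248e-01,
        -1.20546244e-01],
       [ 0.00000000e+00,  0.00000000e+00,  0.00000000e+00,
         1.00000000e+00]])}
```

View pics/scene0.png

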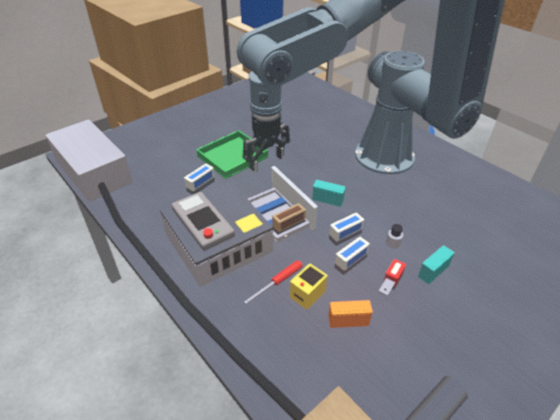

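View pics/side0.png

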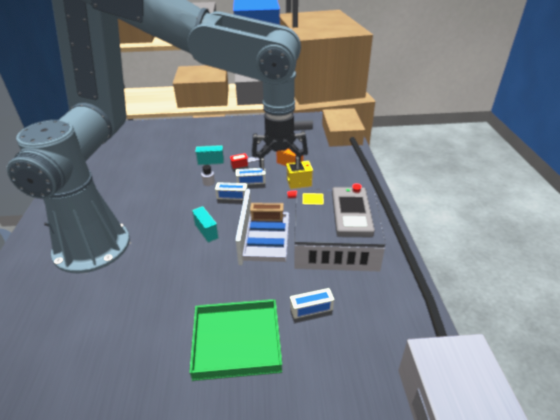

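The views show the cleans at scene (199,178), (347,228) and (352,253), white with blue panels. The turquoise blocks at (328,192) and (437,263) and the orange one at (350,314) are look-alikes. One brown used cartridge is at (289,217) in the bay nearest the key side. The tray is at (232,153), the key at (394,275) and the switch at (309,286). I'll confirm in enlarged crops.

```bash
cat > h.py <<'E'
import numpy as np, cv2
from bench import ctrl, imaging
from scipy.spatial.transform import Rotation as R
def pose():
    o=ctrl.get_obs();q=o["eef_rot"];T=np.eye(4)
    T[:3,:3]=R.from_quat([q[1],q[2],q[3],q[0]]).as_matrix();T[:3,3]=o["eef_pos"];return T
def cam(n,T=None):
    i=imaging.camera_info(n);return i["K"],(i["T"] if n!="wrist" else (pose() if T is None else T)@i["tool_from_camera"])
def pt(n,u,v,z,T=None):
    K,C=cam(n,T);d=np.linalg.inv(K)@[u,v,1];d=C[:3,:3]@[d[0],-d[1],-d[2]]
    s=(z-C[2,3])/d[2];return C[:3,3]+s*d
def proj(n,p,T=None):
    K,C=cam(n,T);c=np.linalg.inv(C)@np.r_[p,1];w=K@[c[0],-c[1],-c[2]];return w[:2]/w[2]
def shot(n,name):
    T=pose();im=imaging.camera(n)[...,::-1].copy();cv2.imwrite(f"pics/{name}.png",im);np.save(f"pics/{name}.npy",T);return im
def crop(im,x0,y0,x1,y1,k,name):
    c=cv2.resize(im[y0:y1,x0:x1],None,fx=k,fy=k,interpolation=cv2.INTER_CUBIC)
    for x in range(-(-x0//20)*20,x1,20): cv2.putText(c,str(x),((x-x0)*k,9),0,.35,(0,0,255),1);cv2.line(c,((x-x0)*k,10),((x-x0)*k,16),(0,0,255),1)
    for y in range(-(-y0//20)*20,y1,20): cv2.putText(c,str(y),(0,(y-y0)*k+4),0,.35,(0,0,255),1);cv2.line(c,(24,(y-y0)*k),(30,(y-y0)*k),(0,0,255),1)
    cv2.imwrite(f"pics/{name}.png",c)
E
python3 - <<'E'
from h import *
crop(cv2.imread("pics/scene0.png"),180,130,460,335,2,"c0") 
a=cv2.imread("pics/side0.png");crop(a,185,140,385,290,4,"c1")
E
```

```text
(no output)
```

View pics/c1.png

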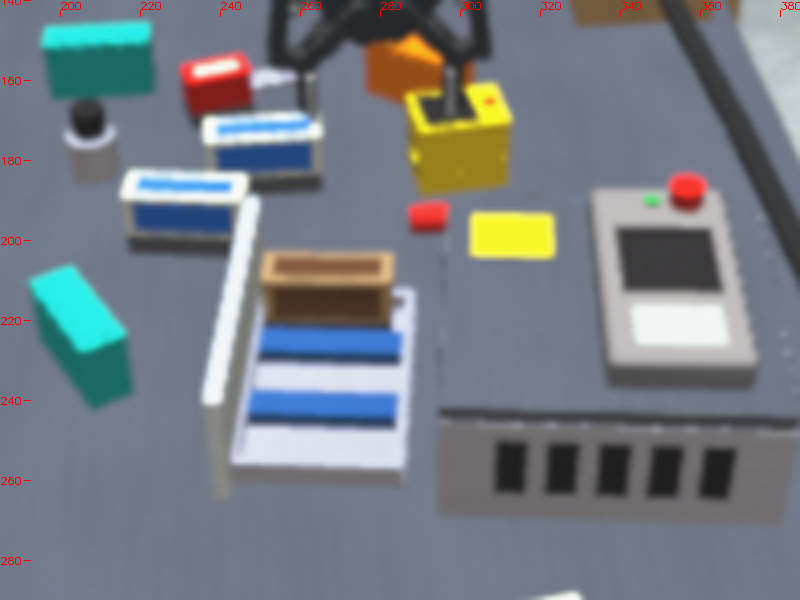

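One used cartridge stands in bay0 and the other two bays are empty; three cleans. Computing rough positions.

Run:
```python
from h import *
D=dict(cA=(.06,(216,183),(247,183),(246,190),(215,189)),cB=(.06,(237,169),(265,168),(265,174),(236,176)),
key=(.05,(230,156),(245,153),(247,158),(231,162)),sw=(.07,(286,163),(308,161),(311,170),(288,173)),tip=(.028,(258,158)),
used=(.072,(251,203),(283,203),(283,209),(250,210)),panel=(.102,(245,189),(235,240)),panelin=(.102,(249,189),(240,240)),
tray=(.035,(194,305),(274,301),(281,370),(191,374)),conn=(.07,(204,167)),
cC=(.06,(291,295),(331,291),(333,299),(293,304)),mod=(.105,(295,246),(296,202)))
for k,(z,*p) in D.items():
    w=np.array([pt("side",*a,z)[:2] for a in p]);print(k,w.mean(0).round(3),[x.tolist() for x in w.round(3)])
```

```text
cA [0.422 0.193] [[0.371, 0.216], [0.476, 0.207], [0.472, 0.166], [0.37, 0.181]]
cB [0.49  0.275] [[0.441, 0.297], [0.541, 0.294], [0.539, 0.256], [0.438, 0.252]]
key [0.445 0.393] [[0.413, 0.405], [0.47, 0.421], [0.477, 0.384], [0.418, 0.362]]
sw [0.657 0.276] [[0.616, 0.304], [0.696, 0.31], [0.699, 0.251], [0.618, 0.24]]
tip [0.518 0.416] [[0.518, 0.416]]
used [0.536 0.058] [[0.488, 0.079], [0.587, 0.07], [0.585, 0.04], [0.484, 0.044]]
panel [ 0.457 -0.003] [[0.471, 0.114], [0.443, -0.12]]
panelin [ 0.47  -0.004] [[0.484, 0.112], [0.457, -0.121]]
tray [ 0.441 -0.371] [[0.338, -0.276], [0.537, -0.28], [0.541, -0.468], [0.348, -0.461]]
conn [0.326 0.305] [[0.326, 0.305]]
cC [ 0.63  -0.297] [[0.579, -0.286], [0.679, -0.281], [0.68, -0.306], [0.582, -0.313]]
mod [ 0.612 -0.066] [[0.601, -0.16], [0.623, 0.029]]
```

View pics/c0.png

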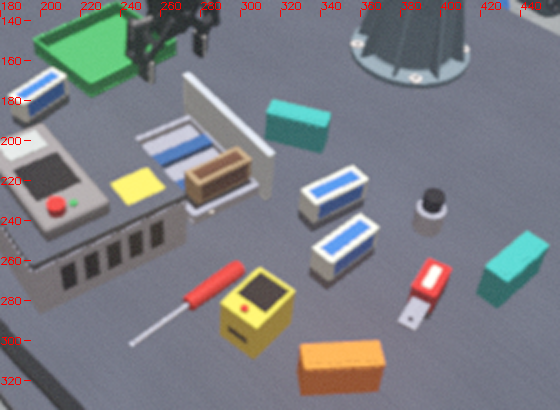

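```bash
python3 - <<'E'
from h import *
for p in [(.697,.276,.028),(.657,.306,.028),(.617,.276,.028),(.657,.246,.028)]+[(.616,.304,.07),(.696,.31,.07),(.699,.251,.07),(.618,.24,.07)]:print(p,(proj("scene",p)).round(1),((proj("scene",p)-[180,130])*2).round(0))
E
python3 -m pendant '[[0,0,0,0]]'
```

```text
(0.697, 0.276, 0.028) [298.  295.1] [236. 330.]
(0.657, 0.306, 0.028) [316.8 294.1] [274. 328.]
(0.617, 0.276, 0.028) [319.6 279.2] [279. 298.]
(0.657, 0.246, 0.028) [301.3 280.1] [243. 300.]
(0.616, 0.304, 0.07) [328.6 275.6] [297. 291.]
(0.696, 0.31, 0.07) [308.  293.4] [256. 327.]
(0.699, 0.251, 0.07) [291.5 279.7] [223. 299.]
(0.618, 0.24, 0.07) [311.1 261.6] [262. 263.]
time_s: 0.18
eef_pos: [0.5747, 0.0001, 0.2527]
eef_rot: [-0.0, 0.707, 0.707, -0.0]
wrist_force: [-0.7, -0.4, 0.1]
opening: 0.998
grasp_force: 0.0
```

```bash
python3 -m pendant '[[5.8,-3.9,0,-83.2],[5.8,-3.9,0,-83.2],[5.8,-3.9,0,-83.2],[5.8,-3.9,0,-83.2],[5.8,-3.9,0,-83.2],[5.8,-3.9,0,-83.2],[5.8,-3.9,0,-83.2],[5.8,-3.9,0,-83.2],[5.8,-3.9,0,-83.2],[5.8,-3.9,0,-83.2],[5.8,-3.9,0,-83.2],[5.8,-3.9,0,-83.2]]' && python3 -m pendant '[[0,0,0,0],[0,0,0,0],[0,0,0,0]]' && python3 -c "
from h import *
im=shot('wrist','w1');print(pose().round(4),ctrl.get_obs()['q'])
cv2.imwrite('pics/w1.png',im)
crop(im,0,0,560,420,1,'w1g')"
```

```text
time_s: 1.18
eef_pos: [0.5358, 0.0581, 0.253]
eef_rot: [-0.0, 0.056, 0.998, 0.0]
wrist_force: [-0.6, -0.5, -0.4]
opening: 1.0
grasp_force: 0.0
time_s: 1.43
eef_pos: [0.536, 0.058, 0.2532]
eef_rot: [-0.0, 0.061, 0.998, 0.0]
wrist_force: [-0.6, 1.0, -0.4]
opening: 0.999
grasp_force: 0.0
[[-9.927e-01  1.203e-01 -2.000e-04  5.360e-01]
 [ 1.203e-01  9.927e-01  0.000e+00  5.800e-02]
 [ 2.000e-04 -0.000e+00 -1.000e+00  2.532e-01]
 [ 0.000e+00  0.000e+00  0.000e+00  1.000e+00]] [-1.12448065e-01  1.00895698e-01  1.69727804e+00 -8.83819849e-06
  1.34360797e+00 -1.56260330e+00]
```

View pics/w1g.png

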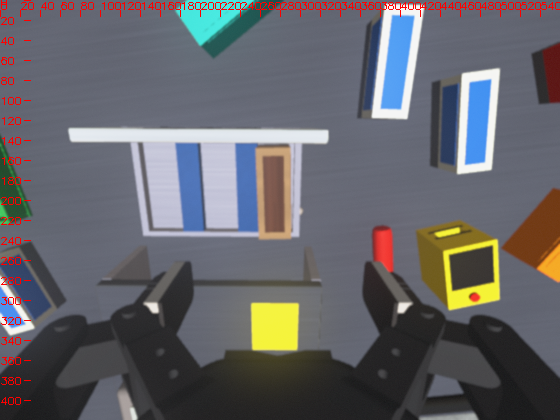

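Run:
```python
from h import *
im=cv2.imread('pics/w1.png')
a=im[205:320,400:515];b=im[0:190,340:560];d=im[120:250,230:330]
crop(im,400,210,510,320,4,'t1');crop(im,345,0,505,180,3,'t2');crop(im,60,115,340,250,2,'t3')
A=[cv2.imread(f'pics/t{i}.png') for i in(1,2,3)]
c=np.zeros((600,800,3),np.uint8)
c[:330,:330]=cv2.resize(A[0],(330,330))
c[:540,330:330+480][:, :470]=A[1][:, :470]
h,w=A[2].shape[:2];k=330/w;t=cv2.resize(A[2],(330,int(h*k)));c[335:335+t.shape[0],:330]=t
cv2.imwrite('pics/t.png',c)
```

```text
(no output)
```

View pics/t.png

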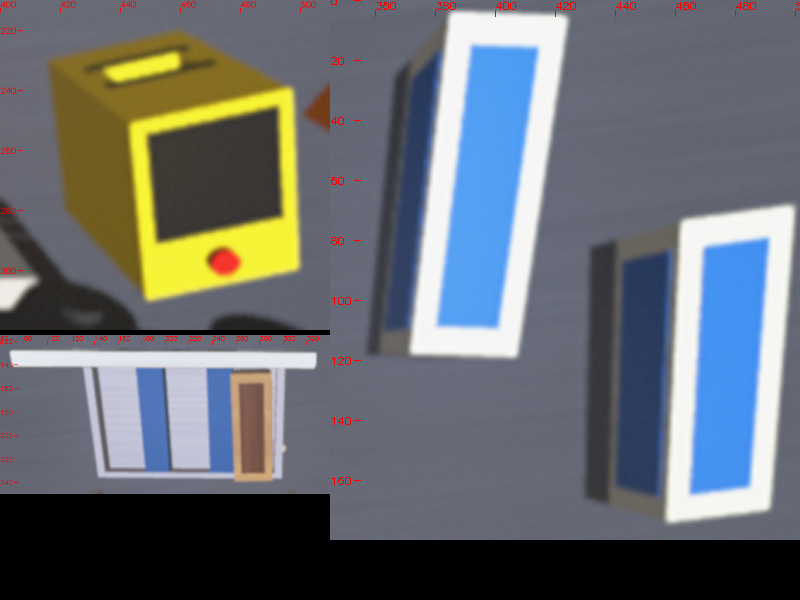

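The -x face shows the true slot (lit floor, full-frame about (447,232)). The cleans' tops are at (397,61) and (478,121), white/blue as described, and the used top is at (274,192).

```bash
cat >> h.py <<'E'
def rect(n,z,P,T=None,long=True):
    w=np.array([pt(n,*a,z,T)[:2] for a in P]);c=w.mean(0)
    # P ordered: two corners of one end, then the far end (cyclic)
    a=(w[3]+w[2]-w[0]-w[1])/2;b=(w[1]+w[2]-w[0]-w[3])/2
    return c.round(4),"a %.3f @%.1f"%(np.hypot(*a),np.degrees(np.arctan2(a[1],a[0]))),"b %.3f @%.1f"%(np.hypot(*b),np.degrees(np.arctan2(b[1],b[0])))
E
python3 - <<'E'
from h import *
T=np.load('pics/w1.npy')
for k,z,P in [("used",.072,[(258,146),(289,146),(292,238),(260,239)]),("cA",.06,[(385.7,4),(424,5),(407.3,118.7),(372,117.7)]),
("cB",.06,[(462,73),(500,68.7),(491.7,170),(457.3,174)]),("sw",.07,[(443,250.7),(497.3,239.3),(499.7,300),(449,309.7)]),
("slot",.024,[(434.7,235),(460.3,228),(460.7,232),(435.3,237.3)]),("panel",.102,[(69,128),(328,129),(328,142),(70,142)]),
("drawerinner",.026,[(133,142),(299,142),(299,235),(145,235)]),
("drw side",.026,[(142,233),(298,235),(298,235),(142,233)])]:
    print(k,rect("wrist",z,P,T))
E
```

```text
used (array([0.5348, 0.0561]), 'a 0.101 @-5.6', 'b 0.034 @84.1')
cA (array([0.4222, 0.1906]), 'a 0.101 @-8.6', 'b 0.036 @81.6')
cB (array([0.4887, 0.2734]), 'a 0.101 @0.6', 'b 0.037 @89.4')
sw (array([0.661 , 0.2738]), 'a 0.081 @7.5', 'b 0.060 @96.2')
slot (array([0.6241, 0.2692]), 'a 0.005 @10.9', 'b 0.033 @98.1')
panel (array([ 0.4646, -0.0044]), 'a 0.012 @-9.6', 'b 0.235 @82.9')
drawerinner (array([ 0.5328, -0.0129]), 'a 0.116 @-6.7', 'b 0.196 @83.0')
drw side (array([ 0.589 , -0.0219]), 'a 0.000 @180.0', 'b 0.200 @82.2')
```

```bash
python3 -m pendant '[[0.1,-0.2,3,0],[0.1,-0.2,6,0],[0.1,-0.2,9,0],[0.1,-0.2,12,0],[0.1,-0.2,14.5,0],[0.1,-0.2,16.5,0],[0.1,-0.2,18,0],[0.1,-0.2,19.2,0],[0.1,-0.2,19.8,0],[0.1,-0.2,19.8,0],[0.1,-0.2,19.8,0]]' 0.6 && python3 -m pendant '[[0,0,0,0],[0,0,0,0],[0,0,0,0],[0,0,0,0],[0,0,0,0],[0,0,0,0],[0,0,0,0],[0,0,0,0]]' 0 && python3 -m pendant '[[0,0,-2,0],[0,0,-4,0],[0,0,-7,0],[0,0,-10,0],[0,0,-10,0],[0,0,-10,0]]'
```

```text
time_s: 2.4
eef_pos: [0.5352, 0.0561, 0.0557]
eef_rot: [0.0, 0.059, 0.998, -0.0]
wrist_force: [0.6, 0.3, 0.0]
opening: 0.605
grasp_force: 0.0
time_s: 3.07
eef_pos: [0.536, 0.056, 0.0567]
eef_rot: [0.001, 0.059, 0.998, -0.0]
wrist_force: [-0.4, -0.2, 6.2]
opening: 0.414
grasp_force: 60.3
time_s: 3.57
eef_pos: [0.536, 0.0561, 0.1572]
eef_rot: [0.002, 0.059, 0.998, -0.0]
wrist_force: [0.0, 0.4, -1.9]
opening: 0.413
grasp_force: 60.8
```

```bash
python3 -m pendant '[[0,0,-2,0],[0.4,-4,-4,0],[0.8,-8,-4,0],[1.2,-12,-4,0],[1.6,-16,-4,0],[2,-20,-4,0],[2.4,-24,-4,0],[2.8,-28,-4,0],[3.2,-32,-4,0],[3.6,-36,-4,0],[4,-40,-4,0],[4.4,-43,-4,0]]' && python3 -m pendant '[[0,-0.5,0,0],[0,-0.5,3,0],[0,-0.5,6,0],[0,-0.5,9,0],[0,-0.5,11,0],[0,-0.5,12.5,0],[0,-0.5,13.8,0],[0,-0.5,14.4,0],[0,-0.5,14.5,0],[0,-0.5,14.5,0]]'
```

```text
time_s: 4.57
eef_pos: [0.4383, -0.3678, 0.1931]
eef_rot: [-0.001, 0.06, 0.998, 0.001]
wrist_force: [0.7, 0.3, -2.3]
opening: 0.415
grasp_force: 61.1
time_s: 5.4
eef_pos: [0.4396, -0.37, 0.0499]
eef_rot: [-0.0, 0.059, 0.998, 0.0]
wrist_force: [0.3, -0.2, -1.3]
opening: 0.416
grasp_force: 61.6
```

```bash
python3 -m pendant '[[0,0,0,0],[0,0,0,0],[0,0,0,0],[0,0,0,0],[0,0,-2,0],[0,0,-5,0],[0,0,-9,0],[0,0,-13,0],[-3,1.5,-17,0],[-6,3,-20,0],[-9,5,-20,0],[-12,6.5,-20,0]]' 0.65 && python3 -m pendant '[[-3,1.5,0,0],[-6,3,0,0],[-6,3,0,0],[-6,3,0,0],[-6,3,0,0]]' && python3 -c "
from h import *
im=shot('wrist','w2');print(proj('wrist',(.63,-.297,.06)))
crop(im,60,40,460,340,2,'w2g')"
```

```text
time_s: 6.4
eef_pos: [0.569, -0.3208, 0.2555]
eef_rot: [0.003, 0.06, 0.998, -0.002]
wrist_force: [0.8, -1.0, -0.2]
opening: 0.652
grasp_force: 0.0
time_s: 6.82
eef_pos: [0.6293, -0.2974, 0.2498]
eef_rot: [-0.0, 0.059, 0.998, 0.0]
wrist_force: [0.4, -0.6, 0.2]
opening: 0.653
grasp_force: 0.0
[277.71176022 194.31312046]
```

View pics/w2g.png

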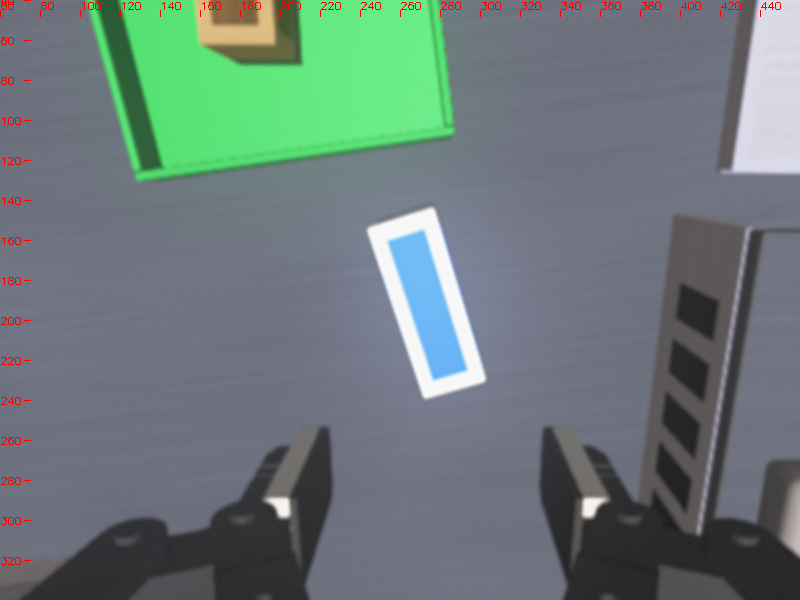

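The used cartridge stands in the tray. Clean C's top has its corners at (244,154), (277,143), (303,230) and (272,239).

Run:
```python
from h import *
T=np.load('pics/w2.npy')
r=rect("wrist",.06,[(244,154),(277,143.5),(303,230),(272.5,239)],T);print(r)
print(T[:3,:3].T@np.r_[r[0]-T[:2,3],.043-T[2,3]]*100)
```

```text
(array([ 0.6291, -0.2997]), 'a 0.101 @10.3', 'b 0.037 @100.6')
[-0.02738592 -0.22977207 20.68472298]
```

```bash
python3 -m pendant '[[0,-0.2,2,-7],[0,-0.2,5,-14],[0,-0.2,8,-17.2],[0,-0.2,11,-17.2],[0,-0.2,14,-17.2],[0,-0.2,16.5,-17.2],[0,-0.2,18.5,-17.2],[0,-0.2,20,-17.2],[0,-0.2,20.7,-17.2],[0,-0.2,20.7,-17.2],[0,-0.2,20.7,-17.2]]' && python3 -m pendant '[[0,0,0,0],[0,0,0,0],[0,0,0,0],[0,0,0,0],[0,0,0,0],[0,0,0,0],[0,0,0,0],[0,0,0,0]]' 0 && python3 -m pendant '[[0,0,-2,0],[0,0,-4,0],[0,0,-7,0],[0,0,-11,0],[0,0,-14.5,0],[0,0,-14.5,0],[0,0,-14.5,0]]'
python3 - <<'E'
from h import *
T=pose();print(T.round(4))
for z in(.19,.06): print(T[:3,:3].T@(np.array([.5206,-.0818,z])-T[:3,3])*100)
E
```

```text
time_s: 7.78
eef_pos: [0.6295, -0.3003, 0.0443]
eef_rot: [0.0, -0.09, 0.996, -0.0]
wrist_force: [0.1, 0.3, 0.1]
opening: 0.653
grasp_force: 0.0
time_s: 8.45
eef_pos: [0.6305, -0.3004, 0.0455]
eef_rot: [0.001, -0.091, 0.996, -0.001]
wrist_force: [-0.1, -0.1, 7.0]
opening: 0.413
grasp_force: 60.8
time_s: 9.03
eef_pos: [0.6309, -0.3004, 0.1922]
eef_rot: [0.003, -0.091, 0.996, -0.002]
wrist_force: [0.3, -0.0, -2.3]
opening: 0.419
grasp_force: 60.3
[[-0.9835 -0.1808  0.0055  0.6309]
 [-0.1808  0.9835 -0.0038 -0.3004]
 [-0.0047 -0.0047 -1.      0.1922]
 [ 0.      0.      0.      1.    ]]
[ 6.89627603 23.496971    0.07624467]
[ 6.95718978 23.55806822 13.07595839]
```

```bash
python3 -m pendant '[[1,4,0,3],[2,8,0,6],[3,12,0,9],[4,16,0,12],[5,20,0,15],[6.8,23.5,0,17.4],[6.8,23.5,0,17.4],[6.8,23.5,3,17.4],[6.8,23.5,6,17.4],[6.8,23.5,8.5,17.4],[6.8,23.5,9,17.4],[6.8,23.5,9,17.4]]' && python3 -m pendant '[[0,0,0,0],[0,0,0,0]]' && python3 -c "
from h import *
T=pose();print(T.round(4));print(T[:3,:3].T@(np.array([.522,-.082,.0575])-T[:3,3])*100)"
```

```text
time_s: 10.03
eef_pos: [0.5174, -0.0797, 0.0952]
eef_rot: [-0.003, 0.061, 0.998, 0.001]
wrist_force: [0.4, -0.3, -1.5]
opening: 0.416
grasp_force: 60.8
time_s: 10.2
eef_pos: [0.5211, -0.0812, 0.0996]
eef_rot: [0.001, 0.061, 0.998, -0.0]
wrist_force: [0.1, 0.2, -0.5]
opening: 0.413
grasp_force: 60.8
[[-9.925e-01  1.219e-01  2.000e-03  5.211e-01]
 [ 1.219e-01  9.925e-01 -8.000e-04 -8.120e-02]
 [-2.000e-03 -5.000e-04 -1.000e+00  9.960e-02]
 [ 0.000e+00  0.000e+00  0.000e+00  1.000e+00]]
[-0.09480576 -0.06787755  4.20999807]
```

```bash
python3 -m pendant '[[-0.1,-0.1,1,0],[-0.1,-0.1,2,0],[-0.1,-0.1,2.8,0],[-0.1,-0.1,3.4,0],[-0.1,-0.1,3.8,0],[-0.1,-0.1,4.1,0],[-0.1,-0.1,4.1,0],[-0.1,-0.1,4.1,0],[-0.1,-0.1,4.1,0]]' && python3 -m pendant '[[0,0,0,0],[0,0,0,0],[0,0,0,0],[0,0,0,0],[0,0,-1,0],[0,0,-3,0],[0,0,-6,0],[0,0,-10,0],[0,0,-14,0],[0,0,-17,0],[0,0,-18,0],[0,0,-18,0]]' 0.6
```

```text
time_s: 10.95
eef_pos: [0.5213, -0.0819, 0.0575]
eef_rot: [0.0, 0.061, 0.998, -0.0]
wrist_force: [0.0, -0.6, -0.6]
opening: 0.415
grasp_force: 60.9
time_s: 11.95
eef_pos: [0.5228, -0.0825, 0.2417]
eef_rot: [0.004, 0.061, 0.998, -0.001]
wrist_force: [0.8, 0.1, -0.2]
opening: 0.603
grasp_force: 0.0
```

```bash
python3 -m pendant '[[1.2,4,0,0],[2.4,8,0,0],[3.6,12,0,0],[4.8,16,0,0],[6,20,-2,0],[7.2,24,-3,0],[8.5,27,-3,0],[9.5,29,-3,0],[9.5,29,-3,0],[9.5,29,-3,0],[9.5,29,-3,0]]' && python3 -c "
from h import *
im=shot('wrist','w3');cv2.imwrite('pics/w3.png',im)
crop(im,0,0,560,420,1,'w3g')"
```

```text
time_s: 12.87
eef_pos: [0.4613, 0.217, 0.2658]
eef_rot: [-0.001, 0.061, 0.998, -0.001]
wrist_force: [-0.5, 0.2, 0.6]
opening: 0.599
grasp_force: 0.0
```

View pics/w3g.png

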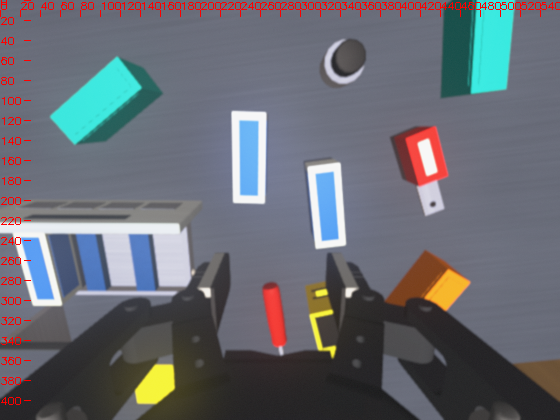

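Clean C stands in bay2. Clean A's top is (232..266, 111..204) and clean B's is (306..346, 163..248).

Run:
```python
from h import *
T=np.load('pics/w3.npy')
r=rect("wrist",.06,[(232,111),(266,112),(265,204),(232,203)],T);print(r)
print(T[:3,:3].T@np.r_[r[0]-T[:2,3],.043-T[2,3]]*100)
print(rect("wrist",.06,[(306,164),(340,163),(346,245),(315,249)],T))
print(rect("wrist",.072,[(12,236),(45,232),(62,304),(35,306)],T))
```

```text
(array([0.4224, 0.19  ]), 'a 0.102 @-9.0', 'b 0.037 @81.3')
[ 3.48538101 -3.12868552 22.28967012]
(array([0.4881, 0.2725]), 'a 0.102 @0.7', 'b 0.038 @87.9')
(array([ 0.5222, -0.0805]), 'a 0.095 @-6.1', 'b 0.037 @89.1')
```

```bash
python3 -m pendant '[[2,-2,3,1],[3.4,-3.1,6,1.7],[3.4,-3.1,9,1.7],[3.4,-3.1,12,1.7],[3.4,-3.1,15,1.7],[3.4,-3.1,17.5,1.7],[3.4,-3.1,19.5,1.7],[3.4,-3.1,21.2,1.7],[3.4,-3.1,22.2,1.7],[3.4,-3.1,22.2,1.7],[3.4,-3.1,22.2,1.7]]' && python3 -m pendant '[[0,0,0,0],[0,0,0,0],[0,0,0,0],[0,0,0,0],[0,0,0,0],[0,0,0,0],[0,0,0,0],[0,0,0,0]]' 0 && python3 -m pendant '[[0,0,-2,0],[0,0,-4,0],[0,0,-7,0],[0,0,-11,0],[0,0,-14.5,0],[0,0,-14.5,0],[0,0,-14.5,0],[0,0,-14.5,0]]'
python3 - <<'E'
from h import *
T=pose();print(T.round(4))
print(T[:3,:3].T@(np.array([.530,-.0123,.0575])-T[:3,3])*100)
E
```

```text
time_s: 13.83
eef_pos: [0.4245, 0.1902, 0.0451]
eef_rot: [-0.001, 0.077, 0.997, -0.0]
wrist_force: [0.7, 0.2, 0.6]
opening: 0.604
grasp_force: 0.0
time_s: 14.5
eef_pos: [0.4256, 0.1911, 0.0465]
eef_rot: [0.001, 0.076, 0.997, 0.0]
wrist_force: [-0.2, -1.5, 7.6]
opening: 0.415
grasp_force: 61.1
time_s: 15.17
eef_pos: [0.4238, 0.191, 0.1897]
eef_rot: [-0.0, 0.076, 0.997, -0.0]
wrist_force: [-0.2, 0.1, -1.6]
opening: 0.412
grasp_force: 60.4
[[-9.885e-01  1.510e-01 -6.000e-04  4.238e-01]
 [ 1.510e-01  9.885e-01 -1.000e-04  1.910e-01]
 [ 6.000e-04 -1.000e-04 -1.000e+00  1.897e-01]
 [ 0.000e+00  0.000e+00  0.000e+00  1.000e+00]]
[-13.58123753 -18.49116071  13.21568549]
```

```bash
python3 -m pendant '[[-3,-4,0,-1],[-6,-8,0,-1.7],[-9,-12,0,-1.7],[-11.5,-15.5,0,-1.7],[-13,-17.8,0,-1.7],[-13.7,-18.5,0,-1.7],[-13.7,-18.5,3,-1.7],[-13.7,-18.5,6,-1.7],[-13.7,-18.5,8.5,-1.7],[-13.7,-18.5,9,-1.7],[-13.7,-18.5,9,-1.7],[-13.7,-18.5,9,-1.7]]' && python3 -m pendant '[[0,0,0,0],[0,0,0,0]]' && python3 -c "
from h import *
T=pose();print(T.round(4));print(T[:3,:3].T@(np.array([.531,-.0123,.0583])-T[:3,3])*100)"
```

```text
time_s: 16.17
eef_pos: [0.5315, -0.0124, 0.0999]
eef_rot: [-0.001, 0.061, 0.998, 0.0]
wrist_force: [0.4, -1.1, -0.4]
opening: 0.415
grasp_force: 60.5
time_s: 16.33
eef_pos: [0.5331, -0.0127, 0.102]
eef_rot: [0.002, 0.061, 0.998, -0.0]
wrist_force: [1.6, 0.4, -0.4]
opening: 0.413
grasp_force: 60.5
[[-9.926e-01  1.215e-01  3.000e-03  5.331e-01]
 [ 1.215e-01  9.926e-01 -8.000e-04 -1.270e-02]
 [-3.100e-03 -4.000e-04 -1.000e+00  1.020e-01]
 [ 0.000e+00  0.000e+00  0.000e+00  1.000e+00]]
[0.22754345 0.01661983 4.36806369]
```

```bash
python3 -m pendant '[[0.1,0,1,0],[0.1,0,2,0],[0.1,0,2.8,0],[0.1,0,3.4,0],[0.1,0,3.8,0],[0.1,0,4.1,0],[0.1,0,4.2,0],[0.1,0,4.2,0],[0.1,0,4.2,0]]' && python3 -m pendant '[[0,0,0,0],[0,0,0,0],[0,0,0,0],[0,0,0,0],[0,0,-1,0],[0,0,-3,0],[0,0,-6,0],[0,0,-10,0],[0,0,-14,0],[0,0,-17,0],[0,0,-18,0],[0,0,-18,0]]' 0.6
python3 - <<'E'
from h import *
T=pose();print(T.round(4))
print(T[:3,:3].T@(np.array([.4885,.273,.043])-T[:3,3])*100)
E
```

```text
time_s: 17.08
eef_pos: [0.5314, -0.0126, 0.0585]
eef_rot: [0.001, 0.061, 0.998, -0.0]
wrist_force: [1.5, 1.1, 0.6]
opening: 0.413
grasp_force: 60.6
time_s: 18.08
eef_pos: [0.5328, -0.0129, 0.2427]
eef_rot: [0.004, 0.061, 0.998, -0.001]
wrist_force: [0.0, 0.1, 0.2]
opening: 0.598
grasp_force: 0.0
[[-0.9925  0.1217  0.0074  0.5328]
 [ 0.1217  0.9926 -0.0019 -0.0129]
 [-0.0076 -0.001  -1.      0.2427]
 [ 0.      0.      0.      1.    ]]
[ 8.0272058  27.85643347 19.88226726]
```

```bash
python3 -m pendant '[[1,4,0,-2],[2.2,8,0,-4],[3.4,12,0,-6],[4.6,16,0,-7.7],[5.8,20,0,-7.7],[6.8,24,0,-7.7],[7.5,26.5,0,-7.7],[7.9,27.8,0,-7.7],[7.9,27.8,0,-7.7],[7.9,27.8,0,-7.7],[7.9,27.8,0,-7.7],[7.9,27.8,0,-7.7]]'
python3 - <<'E'
from h import *
im=shot('wrist','w4');T=np.load('pics/w4.npy')
h=cv2.inRange(cv2.cvtColor(im,cv2.COLOR_BGR2HSV),(100,90,170),(125,255,255))
for c in cv2.findContours(h,0,2)[0]:
    if cv2.contourArea(c)>300:
        b=cv2.boxPoints(cv2.minAreaRect(c));b=np.roll(b,-np.argmin(b.sum(1)),0)
        print(b.round(0).tolist(),rect("wrist",.06,b,T))
r=np.array([.4885,.273,.043]);print(T.round(3),T[:3,:3].T@(r-T[:3,3])*100)
E
```

```text
time_s: 19.08
eef_pos: [0.4866, 0.2716, 0.2378]
eef_rot: [-0.0, -0.005, 1.0, -0.0]
wrist_force: [0.0, 0.5, 0.6]
opening: 0.6
grasp_force: 0.0
[[58.0, 201.0], [80.0, 200.0], [84.0, 268.0], [62.0, 269.0]] (array([0.534 , 0.0448]), 'a 0.082 @-8.0', 'b 0.024 @94.1')
[[-6.0, 198.0], [14.0, 195.0], [23.0, 269.0], [4.0, 272.0]] (array([ 0.5336, -0.0237]), 'a 0.088 @-7.6', 'b 0.023 @98.4')
[[269.0, 159.0], [287.0, 159.0], [287.0, 233.0], [269.0, 233.0]] (array([0.4881, 0.2728]), 'a 0.081 @0.6', 'b 0.019 @90.6')
[[-1.    -0.01  -0.001  0.487]
 [-0.01   1.    -0.001  0.272]
 [ 0.001 -0.001 -1.     0.238]
 [ 0.     0.     0.     1.   ]] [-0.20548804  0.15530357 19.47837403]
```

```bash
python3 -m pendant '[[-0.2,0.1,3,0],[-0.2,0.1,6,0],[-0.2,0.1,9,0],[-0.2,0.1,12,0],[-0.2,0.1,14.5,0],[-0.2,0.1,16.5,0],[-0.2,0.1,18,0],[-0.2,0.1,19,0],[-0.2,0.1,19.4,0],[-0.2,0.1,19.4,0],[-0.2,0.1,19.4,0]]' && python3 -m pendant '[[0,0,0,0],[0,0,0,0],[0,0,0,0],[0,0,0,0],[0,0,0,0],[0,0,0,0],[0,0,0,0],[0,0,0,0]]' 0 && python3 -m pendant '[[0,0,-2,0],[0,0,-4,0],[0,0,-7,0],[0,0,-11,0],[0,0,-14.5,0],[0,0,-14.5,0],[0,0,-14.5,0],[0,0,-14.5,0]]'
python3 - <<'E'
from h import *
T=pose();print(T.round(4))
print(T[:3,:3].T@(np.array([.5386,.0572,.0575])-T[:3,3])*100)
E
```

```text
time_s: 20.05
eef_pos: [0.4891, 0.2739, 0.045]
eef_rot: [0.001, -0.006, 1.0, 0.0]
wrist_force: [0.8, -0.4, 0.4]
opening: 0.599
grasp_force: 0.0
time_s: 20.72
eef_pos: [0.4895, 0.2744, 0.0458]
eef_rot: [0.001, -0.006, 1.0, 0.0]
wrist_force: [-0.6, -1.3, 6.2]
opening: 0.414
grasp_force: 61.2
time_s: 21.38
eef_pos: [0.4876, 0.274, 0.1885]
eef_rot: [-0.001, -0.006, 1.0, -0.0]
wrist_force: [-0.4, 0.8, -2.9]
opening: 0.416
grasp_force: 60.5
[[-9.999e-01 -1.240e-02 -1.100e-03  4.876e-01]
 [-1.240e-02  9.999e-01 -3.000e-04  2.740e-01]
 [ 1.100e-03 -2.000e-04 -1.000e+00  1.885e-01]
 [ 0.000e+00  0.000e+00  0.000e+00  1.000e+00]]
[ -4.84893813 -21.7350988   13.10440292]
```

```bash
python3 -m pendant '[[-0.8,-4,0,2],[-1.6,-8,0,4],[-2.5,-12,0,6],[-3.5,-16,0,7.7],[-4.4,-19.5,0,7.7],[-4.8,-21.7,0,7.7],[-4.8,-21.7,3,7.7],[-4.8,-21.7,6,7.7],[-4.8,-21.7,8.5,7.7],[-4.8,-21.7,9,7.7],[-4.8,-21.7,9,7.7],[-4.8,-21.7,9,7.7]]' && python3 -m pendant '[[0,0,0,0],[0,0,0,0]]' && python3 -c "
from h import *
T=pose();print(T.round(4));print(T[:3,:3].T@(np.array([.5385,.0572,.0578])-T[:3,3])*100)"
```

```text
time_s: 22.38
eef_pos: [0.5385, 0.0579, 0.0988]
eef_rot: [-0.001, 0.061, 0.998, 0.0]
wrist_force: [0.5, -0.7, -1.0]
opening: 0.415
grasp_force: 60.8
time_s: 22.55
eef_pos: [0.5402, 0.0578, 0.101]
eef_rot: [0.002, 0.061, 0.998, -0.0]
wrist_force: [-0.4, -0.5, -0.8]
opening: 0.416
grasp_force: 60.8
[[-9.926e-01  1.215e-01  3.000e-03  5.402e-01]
 [ 1.215e-01  9.926e-01 -3.000e-04  5.780e-02]
 [-3.000e-03  0.000e+00 -1.000e+00  1.010e-01]
 [ 0.000e+00  0.000e+00  0.000e+00  1.000e+00]]
[ 0.17698904 -0.07814621  4.31604521]
```

After release I rise and look at the drawer from a point a little toward the robot.

```bash
python3 -m pendant '[[0.1,-0.1,1,0],[0.1,-0.1,2,0],[0.1,-0.1,2.8,0],[0.1,-0.1,3.4,0],[0.1,-0.1,3.8,0],[0.1,-0.1,4.1,0],[0.1,-0.1,4.2,0],[0.1,-0.1,4.2,0],[0.1,-0.1,4.2,0]]' && python3 -m pendant '[[0,0,0,0],[0,0,0,0],[0,0,0,0],[0,0,0,0],[0,0,-1,0],[0,0,-3,0],[0,0,-6,0],[0,0,-10,0],[0,0,-14,0],[0,-3,-17,0],[0,-6,-18,0],[0,-7,-18,0]]' 0.6; python3 -m pendant '[[0,0,0,0],[0,0,0,0],[0,0,0,0]]' 0
python3 - <<'E'
from h import *
im=shot('wrist','w5')
crop(im,80,60,360,270,2,'w5g')
E
```

```text
time_s: 23.3
eef_pos: [0.5387, 0.0567, 0.0578]
eef_rot: [0.001, 0.061, 0.998, -0.0]
wrist_force: [1.3, -0.5, 0.7]
opening: 0.415
grasp_force: 61.1
time_s: 24.3
eef_pos: [0.5312, -0.0157, 0.2425]
eef_rot: [0.004, 0.061, 0.998, -0.002]
wrist_force: [0.5, -0.6, -0.6]
opening: 0.603
grasp_force: 0.0
time_s: 24.55
eef_pos: [0.5286, -0.0117, 0.2361]
eef_rot: [-0.001, 0.061, 0.998, 0.001]
wrist_force: [0.4, 0.4, -1.1]
opening: 0.18
grasp_force: 0.0
```

View pics/w5g.png

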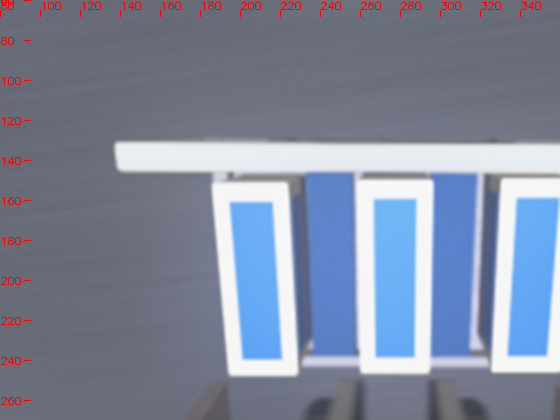

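All three cleans stand flat in their bays. Checking clearance in front of the panel before pushing.

Run:
```python
from h import *
T3=np.load('pics/w3.npy')
for p in [(50,116),(120,57),(142,85),(76,143)]: print(pt("wrist",*p,.06,T3).round(3))
T=np.load('pics/w5.npy')
print(pt("wrist",137,131,.102,T),pt("wrist",137,145,.102,T))
T=pose();print(T[:3,:3].T@(np.array([.416,-.003,.078])-T[:3,3])*100)
```

```text
[ 0.351 -0.014  0.06 ]
[0.304 0.076 0.06 ]
[0.333 0.091 0.06 ]
[0.381 0.004 0.06 ]
[ 0.44687361 -0.12060985  0.102     ] [ 0.45817585 -0.12363335  0.102     ]
[11.24354157 -0.52646398 15.83178848]
```

```bash
python3 -m pendant '[[4,-0.2,0,0],[8,-0.4,0,0],[11.2,-0.5,0,0],[11.2,-0.5,0,0],[11.2,-0.5,3,0],[11.2,-0.5,6,0],[11.2,-0.5,9,0],[11.2,-0.5,12,0],[11.2,-0.5,14.5,0],[11.2,-0.5,15.8,0],[11.2,-0.5,15.8,0],[11.2,-0.5,15.8,0]]' 0 && python3 -m pendant '[[-1,0,0,0],[-2,0,0,0],[-3,0,0,0],[-4,0,0,0],[-5,0,0,0],[-6,0,0,0],[-7,0,0,0],[-8,0,0,0],[-8,0,0,0]]'
```

```text
time_s: 25.6
eef_pos: [0.4168, -0.0031, 0.0785]
eef_rot: [-0.001, 0.061, 0.998, 0.0]
wrist_force: [0.0, 0.1, -0.4]
opening: 0.001
grasp_force: 0.0
time_s: 26.35
eef_pos: [0.4997, -0.0144, 0.0798]
eef_rot: [0.002, 0.061, 0.998, -0.0]
wrist_force: [0.1, -1.1, 0.1]
opening: -0.002
grasp_force: 0.0
```

```bash
python3 -m pendant '[[-0.8,0,0,0],[-1.6,0,0,0],[-2.4,0,0,0],[-3.2,0,0,0],[-4,0,0,0],[-4.8,0,0,0],[-5.6,0,0,0],[-6.4,0,0,0],[-7.2,0,0,0],[-7.6,0,0,0]]' && python3 -m pendant '[[-0.4,0,0,0],[-0.8,0,0,0],[-1.2,0,0,0]]'&& python3 -m pendant '[[-0.3,0,0,0],[-0.6,0,0,0],[-0.6,0,0,0]]'
```

```text
time_s: 27.18
eef_pos: [0.574, -0.0233, 0.0796]
eef_rot: [0.001, 0.061, 0.998, -0.0]
wrist_force: [-2.0, -0.1, -0.1]
opening: 0.001
grasp_force: 0.0
time_s: 27.43
eef_pos: [0.5817, -0.0238, 0.0785]
eef_rot: [-0.003, 0.061, 0.998, 0.0]
wrist_force: [-13.0, 0.9, 4.6]
opening: 0.003
grasp_force: 0.0
time_s: 27.68
eef_pos: [0.5906, -0.0252, 0.0792]
eef_rot: [0.0, 0.061, 0.998, 0.0]
wrist_force: [-2.1, -0.1, -0.4]
opening: -0.002
grasp_force: 0.0
```

```bash
python3 -m pendant '[[-0.2,0,0,0],[-0.4,0,0,0],[-0.4,0,0,0],[-0.4,0,0,0]]' && python3 -m pendant '[[-0.2,0,0,0],[-0.3,0,0,0],[-0.3,0,0,0]]'
python3 - <<'E'
from h import *
im=imaging.camera("side")[...,::-1].copy();cv2.imwrite('pics/s2.png',im)
crop(im,190,120,390,270,4,'s2g')
E
```

```text
time_s: 28.02
eef_pos: [0.5906, -0.0247, 0.0778]
eef_rot: [-0.004, 0.061, 0.998, 0.001]
wrist_force: [-12.9, 1.3, 1.8]
opening: -0.001
grasp_force: 0.0
time_s: 28.27
eef_pos: [0.5906, -0.0245, 0.0768]
eef_rot: [-0.008, 0.061, 0.998, 0.001]
wrist_force: [-23.3, 2.8, 7.4]
opening: 0.003
grasp_force: 0.0
```

View pics/s2g.png

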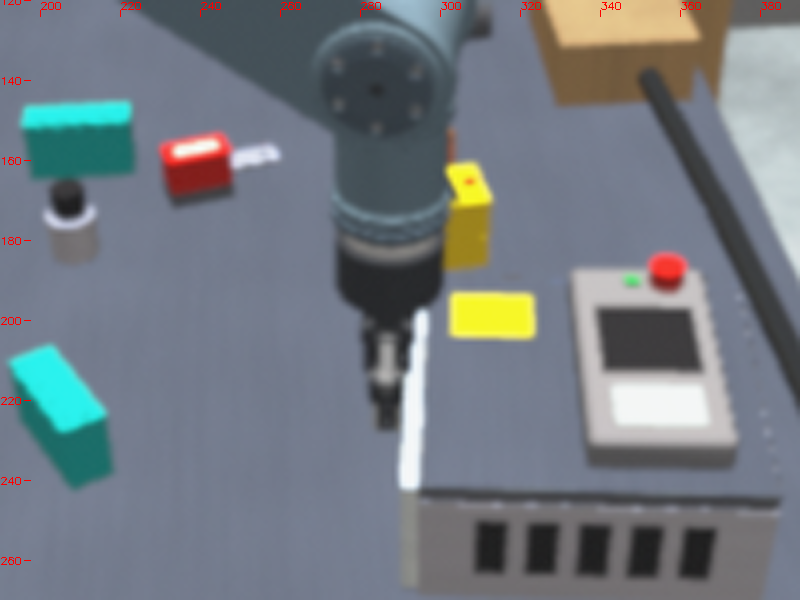

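```bash
python3 -m pendant '[[1,0,0,0],[3,0,0,0],[4,0,-3,0],[5,3,-7,0],[6,7,-11,-4],[7,11,-15,-8],[8,15,-17,-12],[9,19,-17,-16],[10,23,-17,-20],[11,27,-17,-24],[12.2,31,-17,-24],[13.5,34.5,-17,-24]]' && python3 -m pendant '[[-1,1,0,0],[-2,2,0,0],[-2,2,0,0],[-2,2,0,0],[-2,2,0,0]]' 0.7
python3 - <<'E'
from h import *
T=pose();print(T.round(3));print(T[:3,:3].T@(np.array([.46,.38,.25])-T[:3,3])*100)
E
```

```text
time_s: 29.32
eef_pos: [0.5121, 0.3027, 0.2504]
eef_rot: [0.002, -0.148, 0.989, 0.0]
wrist_force: [0.7, -0.1, -0.1]
opening: 0.006
grasp_force: 0.0
time_s: 29.73
eef_pos: [0.5249, 0.3248, 0.2489]
eef_rot: [0.0, -0.148, 0.989, -0.0]
wrist_force: [0.5, 0.0, -0.0]
opening: 0.694
grasp_force: 0.0
[[-0.956 -0.292  0.     0.525]
 [-0.292  0.956 -0.     0.325]
 [-0.    -0.    -1.     0.249]
 [ 0.     0.     0.     1.   ]]
[ 4.59573001  7.1748257  -0.11762312]
```

```bash
python3 -m pendant '[[2.5,3.5,0,0],[4.6,7.2,0,0],[4.6,7.2,0,0],[4.6,7.2,0,0],[4.6,7.2,0,0]]'
python3 - <<'E'
from h import *
im=shot('wrist','w6')
crop(im,130,40,430,265,2,'w6g')
E
```

```text
time_s: 30.15
eef_pos: [0.4601, 0.3801, 0.2491]
eef_rot: [0.0, -0.148, 0.989, -0.0]
wrist_force: [-0.6, 0.0, -0.5]
opening: 0.7
grasp_force: 0.0
```

View pics/w6g.png

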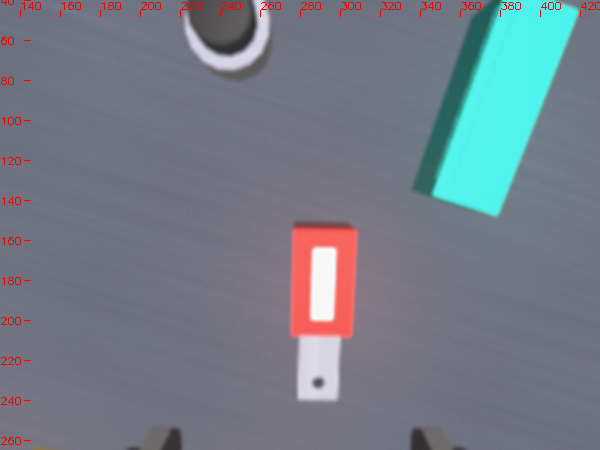

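Run:
```python
from h import *
T=np.load('pics/w6.npy')
r=rect("wrist",.05,[(276.5,153.5),(308.5,155),(306.5,209),(275.5,208)],T);print(r)
t=(pt("wrist",278.5,240,.0305,T)+pt("wrist",299,240.5,.0305,T))/2
d=t[:2]-r[0];print(t,np.hypot(*d),np.degrees(np.arctan2(d[1],d[0])))
print(T[:3,:3].T@np.r_[r[0]-T[:2,3],.036-T[2,3]]*100)
```

```text
(array([0.4456, 0.3929]), 'a 0.061 @16.2', 'b 0.035 @104.7')
[0.52095089 0.41403627 0.0305    ] 0.07825918060210739 15.669052949033256
[ 1.03109924  1.65906387 21.30817707]
```

```bash
python3 -m pendant '[[0.5,0.8,3,1],[1,1.6,6,1],[1,1.6,9,1],[1,1.6,12,1],[1,1.6,15,1],[1,1.6,17.5,1],[1,1.6,19.5,1],[1,1.6,20.8,1],[1,1.6,21.3,1],[1,1.6,21.3,1],[1,1.6,21.3,1]]' 0.57 && python3 -m pendant '[[0,0,0,0],[0,0,0,0],[0,0,0,0],[0,0,0,0],[0,0,0,0],[0,0,0,0],[0,0,0,0],[0,0,0,0]]' 0 && python3 -m pendant '[[0,0,-2,0],[0,0,-4,0],[0,0,-6,0],[0,0,-6,0],[0,0,-6,0],[0,0,-6,0]]'
python3 - <<'E'
from h import *
T=pose();print(T.round(4))
E
```

```text
time_s: 31.12
eef_pos: [0.4466, 0.3931, 0.0366]
eef_rot: [0.001, -0.139, 0.99, 0.0]
wrist_force: [-0.1, 0.5, 0.6]
opening: 0.568
grasp_force: 0.0
time_s: 31.78
eef_pos: [0.4469, 0.3939, 0.0376]
eef_rot: [0.002, -0.139, 0.99, 0.001]
wrist_force: [-0.0, -0.4, 6.5]
opening: 0.386
grasp_force: 60.7
time_s: 32.28
eef_pos: [0.4448, 0.3929, 0.0948]
eef_rot: [-0.001, -0.139, 0.99, -0.0]
wrist_force: [-1.1, 0.2, -0.8]
opening: 0.394
grasp_force: 59.9
[[-9.612e-01 -2.758e-01 -1.000e-03  4.448e-01]
 [-2.758e-01  9.612e-01 -5.000e-04  3.929e-01]
 [ 1.100e-03 -2.000e-04 -1.000e+00  9.480e-02]
 [ 0.000e+00  0.000e+00  0.000e+00  1.000e+00]]
```

```bash
python3 -m pendant '[[-0.2,-3,0,3],[-0.7,-6,0,6],[-1.1,-9,0,9],[-1.5,-12,0,9],[-1.9,-14.9,0,9],[-1.9,-14.9,0,9],[-1.9,-14.9,0,9],[-1.9,-14.9,0,9]]'
python3 - <<'E'
from h import *
im=shot('wrist','w7');print(pose().round(4))
print(proj('wrist',(.6213,.2689,.028)),proj('wrist',(.6213,.2689,.07)))
crop(im,140,150,420,360,2,'w7g')
E
```

```text
time_s: 32.95
eef_pos: [0.5039, 0.255, 0.0944]
eef_rot: [-0.001, -0.061, 0.998, -0.0]
wrist_force: [-0.5, -0.4, -1.1]
opening: 0.39
grasp_force: 60.4
[[-9.925e-01 -1.222e-01 -2.100e-03  5.038e-01]
 [-1.222e-01  9.925e-01 -3.000e-04  2.555e-01]
 [ 2.100e-03  0.000e+00 -1.000e+00  9.460e-02]
 [ 0.000e+00  0.000e+00  0.000e+00  1.000e+00]]
[275.30036314 371.11203545] [274.82132194 422.29422505]
```

View pics/w7g.png

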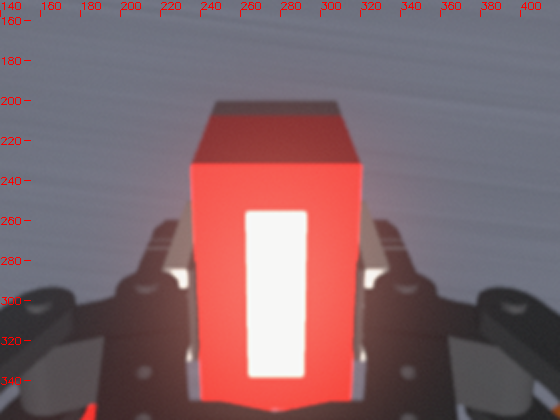

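```bash
python3 -m pendant '[[0,-0.1,1.5,0],[0,-0.1,3,0],[0,-0.1,4.2,0],[0,-0.1,5.2,0],[0,-0.1,5.7,0],[0,-0.1,5.9,0],[0,-0.1,5.9,0],[0,-0.1,5.9,0],[0,-0.1,5.9,0]]'
python3 - <<'E'
from h import *
T=pose();print(T.round(4))
im=shot('scene','s3');crop(im,270,235,410,340,5,'s3g')
E
```

```text
time_s: 33.75
eef_pos: [0.5045, 0.2548, 0.0376]
eef_rot: [-0.0, -0.061, 0.998, 0.0]
wrist_force: [-6.0, -0.4, 8.6]
opening: 0.389
grasp_force: 61.3
[[-9.924e-01 -1.227e-01 -1.000e-03  5.045e-01]
 [-1.227e-01  9.924e-01  0.000e+00  2.548e-01]
 [ 1.000e-03  2.000e-04 -1.000e+00  3.760e-02]
 [ 0.000e+00  0.000e+00  0.000e+00  1.000e+00]]
```

View pics/s3g.png

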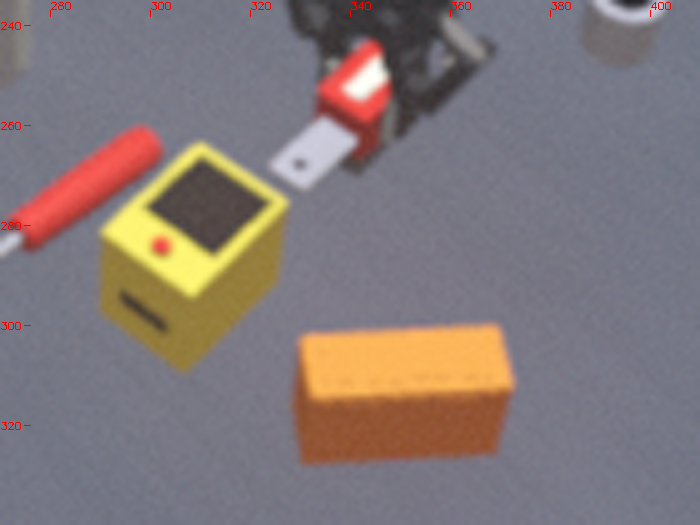

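Run:
```python
from h import *
r=rect("scene",.07,[(310.4,263.4),(328,275.6),(308,294.6),(290.2,281.4)]);print(r)
t=[pt("scene",323.6,268,.0305),pt("scene",331.2,273,.0305)];print(t,np.mean(t,0))
y=np.radians(7);X=np.array([np.cos(y),np.sin(y)]);Y=np.array([-X[1],X[0]])
d=np.mean(t,0)[:2]-r[0];print(d@X,d@Y)
```

```text
(array([0.6611, 0.278 ]), 'a 0.082 @6.7', 'b 0.060 @96.3')
[array([0.58263585, 0.25664061, 0.0305    ]), array([0.57916105, 0.28261589, 0.0305    ])] [0.58089845 0.26962825 0.0305    ]
-0.08062399581023265 0.0014647628558558633
```

```bash
python3 -m pendant '[[0,-0.1,-0.1,0],[-0.7,-0.1,-0.1,0],[-1.4,-0.1,-0.1,0],[-2.1,-0.1,-0.1,0],[-2.8,-0.1,-0.1,0],[-3.5,-0.1,-0.1,0],[-4.2,-0.1,-0.1,0],[-4.9,-0.1,-0.1,0],[-5.5,-0.1,-0.1,0],[-5.5,-0.1,-0.1,0]]' && python3 -m pendant '[[-0.5,0,0,0],[-1,0,0,0],[-1.5,0,0,0],[-2,0,0,0],[-2.3,0,0,0]]'
```

```text
time_s: 34.63
eef_pos: [0.5613, 0.2599, 0.0379]
eef_rot: [0.001, -0.061, 0.998, 0.0]
wrist_force: [-0.0, 0.3, -1.7]
opening: 0.39
grasp_force: 60.4
time_s: 35.05
eef_pos: [0.5833, 0.2627, 0.0377]
eef_rot: [0.0, -0.061, 0.998, 0.0]
wrist_force: [-0.4, -0.2, -0.1]
opening: 0.386
grasp_force: 60.5
```

```bash
python3 -m pendant '[[-0.3,0.1,0,0],[-0.6,0.1,0,0],[-0.8,0.1,0,0],[-0.8,0.1,0,0]]' && python3 -m pendant '[[-0.2,0,0,0],[-0.4,0,0,0],[-0.4,0,0,0]]'
```

```text
time_s: 35.38
eef_pos: [0.5908, 0.2647, 0.0377]
eef_rot: [0.0, -0.061, 0.998, 0.0]
wrist_force: [0.0, -0.1, -0.6]
opening: 0.389
grasp_force: 60.5
time_s: 35.63
eef_pos: [0.5928, 0.265, 0.0377]
eef_rot: [-0.002, -0.061, 0.998, -0.0]
wrist_force: [-7.4, -1.9, 6.3]
opening: 0.39
grasp_force: 61.3
```

Handle meets the switch (7 N). I'll ease off, set the key down, release and rise.

```bash
python3 -m pendant '[[0.1,0,0.1,0],[0.1,0,0.1,0],[0.1,0,0.1,0]]' && python3 -m pendant '[[0,0,0,0],[0,0,0,0],[0,0,0,0],[0,0,0,0],[0,0,0,0],[0,0,-2,0],[0,0,-5,0],[0,0,-9,0],[2,0,-13,0],[5,0,-16,0],[6,0,-16,0],[6,0,-16,0]]' 0.57
python3 - <<'E'
from h import *
im=imaging.camera('scene')[...,::-1].copy();cv2.imwrite('pics/s4.png',im);print(pose()[:3,3])
a=cv2.resize(im[235:335,180:380],(800,400),interpolation=cv2.INTER_CUBIC)
b=imaging.camera('wrist')[...,::-1];b=cv2.resize(b[150:420,150:550],(296,200))
a=np.vstack([a,np.zeros((200,800,3),np.uint8)]);a[400:,:296]=b
c=im[120:220,180:340];a[400:,300:620]=cv2.resize(c,(320,200));cv2.imwrite('pics/fin.png',a)
E
```

```text
time_s: 35.88
eef_pos: [0.5929, 0.265, 0.0377]
eef_rot: [-0.001, -0.061, 0.998, -0.0]
wrist_force: [-5.7, -1.1, 9.1]
opening: 0.386
grasp_force: 61.7
time_s: 36.88
eef_pos: [0.5331, 0.2582, 0.1998]
eef_rot: [0.002, -0.062, 0.998, 0.0]
wrist_force: [-0.4, 1.4, -0.0]
opening: 0.575
grasp_force: 0.0
[0.53358227 0.25795907 0.19800396]
```

View pics/fin.png

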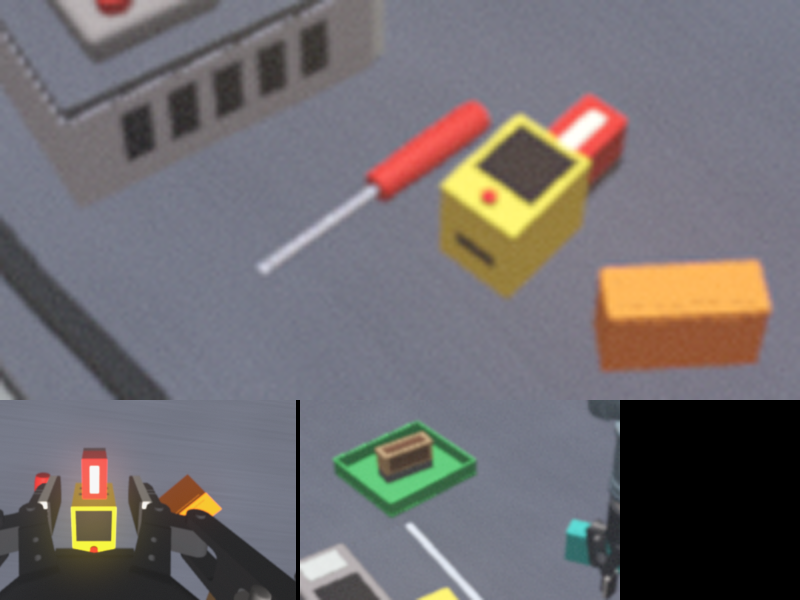

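The picture shows the tongue fully in, the handle against the switch and the used cartridge in the tray. Handing in.

```bash
python3 -m pendant '[[0,0,-2,0],[0,0,-4,0],[0,0,-4,0],[0,0,-4,0],[0,0,-4,0],[0,0,-4,0]]' && python3 -c "
from bench import workorder;print(workorder.hand_in())"
```

```text
time_s: 37.48
eef_pos: [0.5332, 0.2574, 0.2345]
eef_rot: [-0.002, -0.061, 0.998, -0.0]
wrist_force: [-0.6, -0.5, -1.0]
opening: 0.57
grasp_force: 0.0
the job is handed in; nothing more can be done
None
```

The job was handed in at 37.5 s: the one used cartridge is in the tray, all three cleans stand in their bays, the drawer is home and the key is fully in the switch; the hand-in returned no verdict.

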